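# Check the lacquer on a balcony tray's flap with a pen gauge

### The arm

A 7-joint arm with a two-finger parallel gripper is mounted at the origin on the work surface. World frame = base frame: x ahead of the robot, y to its left, z up, the work surface at z = 0. Lengths are in m, angles in rad, forces in N, time in s.
With the tool pointing down it reaches from about 0.425 to 0.925 m from the base axis. Payload 6.8 kg.
Tool frame: the origin (TCP) lies at the very end of the fingers, on their centre line; the grasp point (between the pads) lies 19 mm behind it; z points along the fingers, x is the direction in which the jaws open and shut, and the axes are right-handed (so a half turn about z gives the same grasp; the last joint's range is limited). The gripper opens to 85 mm and grips with 20 to 120 N. Pads are 22 mm wide; open, the fingers measure 114 mm over their backs; the gripper's body (76 mm by 85 mm) begins 54 mm behind the grasp point. The pads swing forward as they close: fully open they stand 13 mm farther back than shut.
Start: joints at [1.135, 0.477, 0.022, 1.555, -0.011, 1.109, -0.083], TCP at [0.217, -0.639, 0.231] pointing down, gripper open.
Joint ranges: [-2.96, 2.96], [-0.34, 2.1], [-1.41, 1.46], [0.24, 2.44], [-1.37, 4.51], [0.17, 1.92], [-2.96, 2.96]. Speed limits (rad/s): [2.39, 2.39, 3.14, 3.14, 3.14, 3.14, 3.14].

### API

Orientations are given as a rotation vector (axis times angle).
In Python, from bench import get_obs, imaging, hand_in gives the robot as it stands.
- The arm moves only by the tool send_rows, never from a script. Its argument "motion" is a list of rows, each an object with "dp": the shift along the world's x, y, z in m, a list of three; "rot": the turn, a rotation vector about the world's x, y, z in rad, a list of three; "grip": the finger opening in m, from 0 to 0.0854. In form: [{"dp": [dx, dy, dz], "rot": [ax, ay, az], "grip": grip}, ...]. A call has 1 to 20 rows; each row shifts and turns the pose as measured when the row begins; what a row does not reach is not made up. A row lasts 1/8 s, in which the tool goes at most 62.5 mm and 10.7 degrees, less where a joint would pass 70% of its speed; a pose out of reach is approached as far as the arm can. A call is refused whole if a number of a shift passes 0.0625 or a number of a turn 0.188, either way. A call with a gripper value outside its range is refused whole. The fingers move at their own pace and stop on an object; "grip_force" is the grip in N (left out, the last holds). Time passes only in rows, so rows that do not move let the fingers close. It gives the time, the measured TCP pose, the force and the opening at its end, in the units of the state.
- get_obs(): the state, without advancing time (a new reading comes with each control period).
- imaging.grab_frame(name): name is "side" or "top" or "wrist"; returns a dict with "img" (420x560x3 uint8, red, green, blue), "fx", "fy", "cx", "cy" (pixels), "R" (3x3) and "t" (3): a world point X has camera coordinates R X + t. Camera axes: x right, y down, z forward; pixel columns grow to the right and rows downward; lengths in m; the calibration is good to about 2 mm. The wrist camera is an equidistant fisheye: a pixel r from the principal point sees the ray r / f radians off the axis. A picture is of the moment at which its call begins. There is no depth.
- hand_in(): hands the job in, once; it reports no verdict.
The state is a dict: "clock": time; "joints": joint angles; "qvel": joint speeds; "tau": joint torques, N m; "tcp_pos": TCP position; "orientation": TCP orientation; "contact_force": force on the tool from outside, world axes, zero at the start; "moment": the same for the moment, N m; "grip_width": finger opening in m.
Only numpy, scipy, OpenCV 4.12 (cv2) and the standard library are available. Lean on these libraries where they do the work, as an engineer would, in place of code of your own. Each camera call takes 0.05 s, during which the arm holds its last target. There are 200 camera calls.

### The job

Take the pen-shaped coating gauge out of its stand and zero it by pressing its spring tip squarely on the middle of the bare metal zero plate for a good second; then set the tip on the middle of the ring engraved on the tray's sloping flap (not the cross), with the pen square to the flap and the spring tip pressed about half-way in. Press only lightly so that the flap stays at its angle, leave the other things on the table where they are, and finish while still holding the pen there: do not put it down or let go.

Things in the scene. Friction and masses are not known exactly. Their poses are not given: they have to be found in the camera images.
- probe: Pen gauge, 75-125 g, loose, upright in its stand. Origin on its axis at the underside of its black collar, z up the pen. Collar 34 mm across, z 0 to 6 mm. Above it a grey grip, 22 x 22 mm square, sides along x and y, to z = 70 mm, with a small cap to 72 mm. Below it a 20 mm steel nose to z = -36 mm, then the 8 mm spring tip, round-ended, its end on the axis at z = -50 mm when out.
- probe_tip (a point): The very end of the pen's spring tip, on the pen's axis; it moves with the tip.
- plunger (a joint): How far the spring tip is pushed into the pen: 0 = fully out, 0.010 m = bottomed. The spring has no preload and takes 0.3 N per mm (1.5 N half-way, 3 N at the end); beyond that the pen is rigid.
- stand: Fixed black block, 70 x 70 mm, 60 mm high, with an upright 25 mm through hole in which the pen hangs, collar resting on the block's top; the pen comes out straight up by 50 mm. Origin at the centre of its underside. It stands to the robot's left or right, the zero plate on the other side.
- zero_plate: Fixed zero plate: black disc of 60 mm diameter, 18 mm high, with a bare metal disc of 28 mm diameter in its middle that stands 2 mm higher. Origin at the centre of its underside, z up.
- zero_face (a point): Centre of the bare metal disc's top face, 20 mm above the table; z points up.
- tray: Fixed aluminium tray, 240 mm along its x, 170 mm along its y, with walls 22 mm high and 4 mm thick; origin at the centre of its underside. A flap is hinged along the short edge on its -x side (the one nearer the robot).
- flap (a joint): Flap angle: 0 = level over the tray, growing as its free +x edge rises. A stiff hinge that stays put but gives way to more than about 11 N at the ring. The flap is a plate 85 mm (hinge to free edge) by 160 mm by 4 mm; hinge line 23 mm above the table, 118 mm from the tray's centre, parallel to the tray's y.
- ring_mark (a point): Centre of the engraved ring (24 mm outside, 17 mm inside) on the flap's upper face, 50 mm from the hinge, 35 mm to the tray's +y side. Its x runs up the flap from the hinge, y along the hinge, z square out of the upper face. A 28 mm diagonal cross, 35 mm to the -y side, is the spot already checked.
- cup: White ceramic espresso cup with a handle, 64 mm diameter, 58 mm high, on a saucer of 120 mm diameter; origin at the centre of its underside. Leave alone.
- sugar_tin: Stainless sugar tin with screw-top lid, 90 mm diameter, 119 mm high with its knob; origin at the centre of its underside. Leave alone.
- ashtray: Green glass ashtray, 80 mm diameter, 32 mm high, between the robot and the tray; origin at the centre of its underside. Leave alone.
Not all that is in view belongs to the job. Leave any green look-alike of the probe alone.

How it is judged:
On the way:
1. the pen, held in the gripper, is pressed upright on the zero plate's metal disc (x of probe_tip in the frame of zero_face between -0.006 and 0.006 m and y of probe_tip in the frame of zero_face between -0.006 and 0.006 m and z of probe_tip in the frame of zero_face below 0.003 m and angle between the z axis of probe and the z axis of zero_face, either way round below 0.15 rad and value of joint plunger between 0.002 and 0.0085 m and contact force between probe and zero_plate above 0.3 N and contact force between probe and the fingers above 1 N and contact force between probe and stand below 0.05 N), for 0.5 s.
At the end, for the whole second after the job is handed in: Pen held clear of its stand, spring tip on the flap within 6 mm of the ring's centre each way, pen square to the flap within 0.15 rad, tip pushed in 2 to 8.5 mm, ring within 6 mm of its start, bystanders within 30 mm of theirs (x of probe_tip in the frame of ring_mark between -0.006 and 0.006 m and y of probe_tip in the frame of ring_mark between -0.006 and 0.006 m and z of probe_tip in the frame of ring_mark below 0.003 m and angle between the z axis of probe and the z axis of ring_mark, either way round below 0.15 rad and value of joint plunger between 0.002 and 0.0085 m and contact force between probe and tray above 0.3 N and contact force between probe and the fingers above 1 N and contact force between probe and stand below 0.05 N and distance of ring_mark from where it was at the start of the episode below 0.006 m and distance of each of cup, sugar_tin, ashtray from where it was at the start of the episode below 0.03 m); the arm keeps its last pose, push and grip.
It fails at once if the pen is pressed with more than 15 N on the tray or the zero plate (contact force between probe and tray above 15 N or contact force between probe and zero_plate above 15 N).
It fails at once if the flap is pushed out of its angle (ring moved over 8 mm) (distance of ring_mark from where it was at the start of the episode above 0.008 m).
It fails at once if a bystander is shifted over 30 mm or tipped (distance of any of cup, sugar_tin, ashtray from where it was at the start of the episode above 0.03 m or angle between any of cup, sugar_tin, ashtray's own z axis and vertical above 0.35 rad).
It also fails if it takes over 51 s, if anything falls off the work surface, if the arm or the gripper's body presses on something with over 40 N, if the wrist force passes 120 N, or if a joint passes its speed limit or range.

## Working session

There is one attempt and no reset: what is moved stays moved. The work goes in short steps, Python scripts to look and compute and a tool call to move; the robot and the scene stay as the last step left them, time stands still between calls to the robot, and variables do not carry over. Pictures are saved under pics/ and viewed, about 8 in all and at most 12, crops included, and the job is handed in when it is done.

Besides the shell and the picture viewer there is one more tool, called as name(argument=value, ...) on one line, values as JSON. send_rows: Moves the arm, as the interface text tells. Its arguments: {"type":"object","properties":{"motion":{"type":"array","items":{"type":"object","properties":{"dp":{"type":"array","items":{"type":"number"}},"rot":{"type":"array","items":{"type":"number"}},"grip":{"type":"number"}}}},"grip_force":{"type":"number"}},"required":["motion"]}

```bash
mkdir -p pics
cat > h.py <<'E'
import numpy as np, cv2
from bench import get_obs, imaging, hand_in
def grab(n,fn=None):
    f=imaging.grab_frame(n)
    if fn: cv2.imwrite('pics/'+fn,f['img'][:,:,::-1]); np.savez('pics/'+fn+'.npz',**{k:v for k,v in f.items()})
    return f
def load(fn): return dict(np.load('pics/'+fn+'.npz'))
def ray(f,u,v,fish=False):
    a=np.array([(u-f['cx'])/f['fx'],(v-f['cy'])/f['fy']])
    if fish:
        r=np.linalg.norm(a); d=np.array([*(a/r*np.sin(r)),np.cos(r)])
    else: d=np.array([*a,1.])
    R=np.array(f['R']);t=np.array(f['t'])
    return -R.T@t, R.T@(d/np.linalg.norm(d))
def onz(f,u,v,z,fish=False):
    o,d=ray(f,u,v,fish); return o+d*(z-o[2])/d[2]
def proj(f,X,fish=False):
    c=np.array(f['R'])@np.array(X)+np.array(f['t'])
    if fish:
        r=np.linalg.norm(c[:2]); th=np.arctan2(r,c[2]); p=c[:2]/r*th
    else: p=c[:2]/c[2]
    return np.array([p[0]*f['fx']+f['cx'],p[1]*f['fy']+f['cy']])
def tri(*rs):
    A=0;b=0
    for o,d in rs:
        P=np.eye(3)-np.outer(d,d);A=A+P;b=b+P@o
    return np.linalg.solve(A,b)
E
python3 - <<'E'
from h import *
a=grab('top','top.png');b=grab('side','side.png')
for f in (a,b): print(f['fx'],f['cx'],f['cy'],np.round(f['R'],3).tolist(),np.round(f['t'],3))
for n in('top','side'):
    im=cv2.imread(f'pics/{n}.png'); cv2.imwrite(f'pics/{n}b.png',cv2.resize(im,(800,600)))
print(get_obs())
E
```

```text
472.6744168744563 278.26149917312114 207.72894188124198 [[-0.022, -1.0, 0.0], [-0.997, 0.022, -0.074], [0.074, -0.002, -0.997]] [0.002 0.521 1.298]
394.7012623915794 276.79570923584794 208.59809756859684 [[0.964, -0.265, -0.02], [-0.197, -0.66, -0.725], [0.179, 0.703, -0.689]] [-0.494  0.117  0.908]
{'clock': 0.1, 'joints': array([ 1.13488333,  0.47771992,  0.02233148,  1.55634743, -0.0115003 ,
        1.10928623, -0.08310717]), 'qvel': array([-0.0001803 , -0.00298741,  0.00083188, -0.0024778 , -0.00163986,
        0.00041186, -0.00086169]), 'tau': array([ 5.58765430e-03, -5.97755921e+01,  1.61444351e+00, -2.81948680e+01,
        1.28547373e-02,  5.06603887e-03,  2.89676102e-06]), 'tcp_pos': array([ 0.21715843, -0.63855623,  0.23042322]), 'orientation': array([-2.55347274e+00,  1.82865970e+00,  2.18338515e-03]), 'contact_force': array([-0.18601283,  0.73660688,  0.1919818 ]), 'moment': array([ 0.01081019,  0.01177375, -0.02257287]), 'grip_width': 0.08531139378576619}
```

View pics/topb.png

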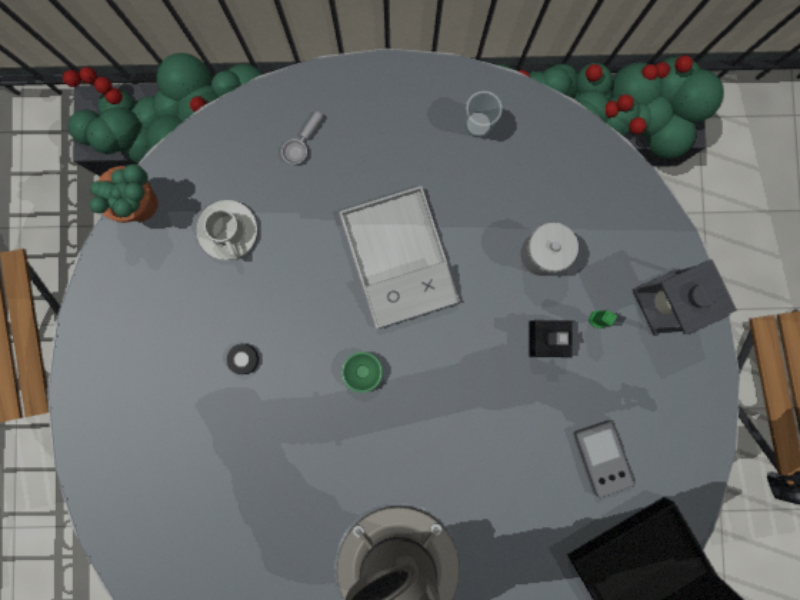

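View pics/sideb.png

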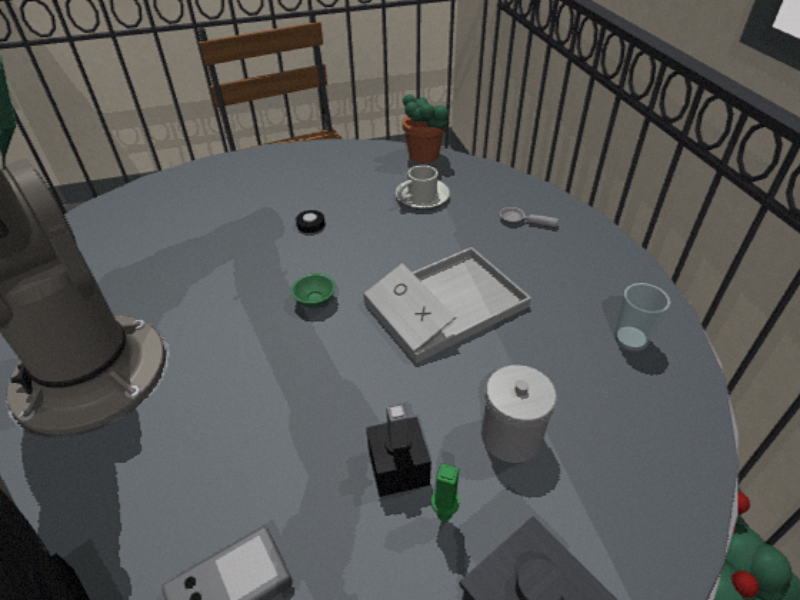

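The candidates for the pen, in 800×600 pixels, are the grey pen in the black stand at top (561,339) / side (397,412), and the green look-alike at top (603,319) / side (447,485). I choose the grey one. The zero plate is at top (242,359), the ring at top (393,296) / side (400,289), and the cross at top (428,286). Next I take one close composite crop.

Run:
```python
from h import *
t=load('top.png')['img'];s=load('side.png')['img']
# crops x0,y0,w,h at 5x scale -> 80x60 px each => 400x300
def c(im,x,y,w=80,h=60): return cv2.resize(im[y:y+h,x:x+w],(400,300),interpolation=cv2.INTER_CUBIC)
o=np.vstack([np.hstack([c(t,350,210),c(s,250,275)]),np.hstack([c(t,250,175),c(s,245,175)])])
cv2.imwrite('pics/c1.png',o[:,:,::-1])
```

```text
(no output)
```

View pics/c1.png

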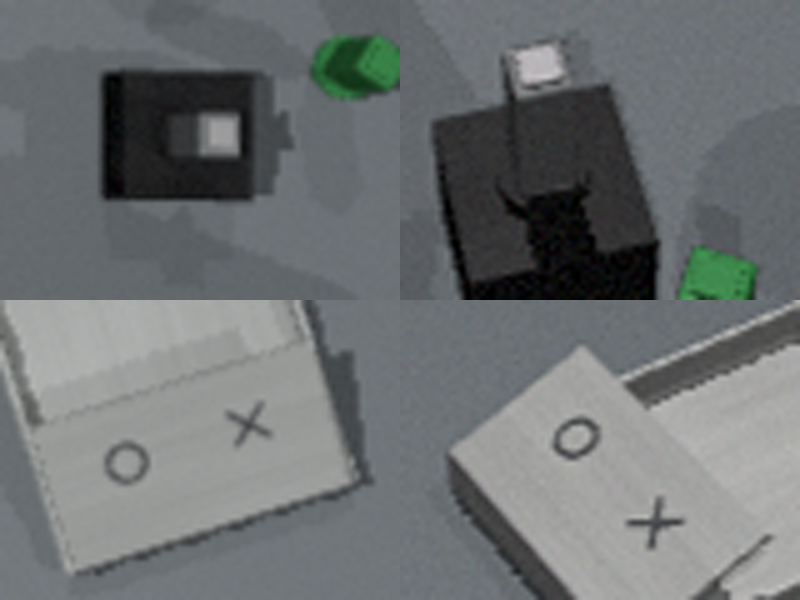

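The crops confirm the grey pen with the white cap in the black stand: cap at top crop (220,133) and side crop (540,63). The ring is at top crop (127,462) and side crop (576,438). The green pen stands apart on the right.

Run:
```python
from h import *
t=load('top.png');s=load('side.png')
T=lambda u,v:ray(t,u,v); S=lambda u,v:ray(s,u,v)
def show(n,a,b):
    p=tri(T(*a),S(*b)); print(n,np.round(p,4),'reproj',np.round(proj(t,p)-a,1),np.round(proj(s,p)-b,1)); return p
cap=show('cap',(393.6,236.2),(277.6,287.2))
print('cap at z=.132',onz(t,393.6,236.2,.132),onz(s,277.6,287.2,.132))
r=show('ring',(275,207),(279.8,202.2)); x=show('cross',(299.6,199.4),(295.6,219.2))
f1=show('free+y',(256.6,199),(281,184)); h1=show('hinge+y',(264,229.6),(254.2,205.6)); f2=show('free-y',(310.2,182.6),(317.6,222.6))
y=r-x;print('len',np.linalg.norm(y),'yaw',np.degrees(np.arctan2(-y[0],y[1])))
print('stand top',[np.round(onz(t,350+a/5-.4,210+b/5-.4,.06),4).tolist() for a,b in((125,72),(253,72),(253,198),(125,198))])
# zero plate: bright blob
k=.7
print('zero',onz(t,242*k-.2,359.5*k-.2,.02),onz(s,310.5*k-.2,217*k-.2,.02))
for n,p in (('ash',onz(t,362*k,372*k,.03)),('tin',onz(t,553*k,247*k,.1)),('cup',onz(t,222*k,228*k,.05))): print(n,p)
# tray corners at z=.022 (far)
a=onz(t,341*k,211*k,.022);b=onz(t,422*k,188*k,.022);print(a,b,'yaw',np.degrees(np.arctan2(-(a-b)[0],(a-b)[1])),np.linalg.norm(a-b))
```

```text
cap [ 0.4336 -0.3007  0.1288] reproj [-0.   0.1] [ 0.1 -0. ]
cap at z=.132 [ 0.43371331 -0.2999651   0.132     ] [ 0.43293435 -0.30284983  0.132     ]
ring [ 5.211e-01 -3.000e-04  4.180e-02] reproj [-0.   0.2] [ 0.2 -0. ]
cross [ 0.5405 -0.0682  0.0422] reproj [-0.   0.1] [ 0.2 -0. ]
free+y [0.5407 0.0495 0.0559] reproj [-0.2  1. ] [ 1.  -0.1]
hinge+y [0.4614 0.0316 0.0175] reproj [ 0.  -0.1] [-0.1  0. ]
free-y [ 0.585  -0.098   0.0471] reproj [-0.1  0.4] [ 0.4 -0.1]
len 0.07061430232889118 yaw 15.97750824374178
stand top [[0.4683, -0.2677, 0.06], [0.4668, -0.3367, 0.06], [0.3992, -0.3339, 0.06], [0.4007, -0.2652, 0.06]]
zero [0.4064053  0.29490237 0.02      ] [0.40855223 0.28882901 0.02      ]
ash [0.37697627 0.06201828 0.03      ]
tin [ 0.600474   -0.29739751  0.1       ]
cup [0.65847422 0.32458533 0.05      ]
[0.69221198 0.09795014 0.022     ] [ 0.73456097 -0.06233254  0.022     ] yaw 14.800159943663893 0.16578290442178195
```

Measured: pen (0.4335, -0.3015), zero plate (0.407, 0.292), ring (0.521, 0.000, 0.042), flap yaw about 15.5°, slope about 20°. I move above the pen with the jaws along world x, away from the green pen.

send_rows(motion=[{"dp": [0.01, 0.05, 0], "rot": [0, 0, 0.153], "grip": 0.085}, {"dp": [0.01, 0.05, 0], "rot": [0, 0, 0.153], "grip": 0.085}, {"dp": [0.01, 0.05, 0], "rot": [0, 0, 0.153], "grip": 0.085}, {"dp": [0.01, 0.05, 0], "rot": [0, 0, 0.153], "grip": 0.085}, {"dp": [0.044, 0.034, 0], "rot": [0, 0, 0.153], "grip": 0.085}, {"dp": [0.044, 0.034, 0], "rot": [0, 0, 0.153], "grip": 0.085}, {"dp": [0.044, 0.034, 0], "rot": [0, 0, 0.153], "grip": 0.085}, {"dp": [0.044, 0.034, 0], "rot": [0, 0, 0.153], "grip": 0.085}, {"dp": [0, 0, 0], "rot": [0, 0, 0], "grip": 0.085}])

```text
clock: 1.23
tcp_pos: [0.435, -0.2896, 0.2274]
orientation: [3.14, 0.031, -0.007]
contact_force: [-0.2, -0.5, 0.1]
grip_width: 0.0851
```

```bash
cat >> h.py <<'E'
from scipy.spatial.transform import Rotation as Ro
def st(goal=None,tx=None,tz=(0,0,-1)):
    o=get_obs(); R=Ro.from_rotvec(o['orientation']); M=R.as_matrix()
    print('t',round(float(o['clock']),2),'tcp',np.round(o['tcp_pos'],4),'tx',np.round(M[:,0],3),'tz',np.round(M[:,2],3),'w',round(float(o['grip_width']),4),'F',np.round(o['contact_force'],2))
    if goal is not None: print(' dp',np.round(np.array(goal)-o['tcp_pos'],4))
    if tx is not None:
        z=np.array(tz,float);z/=np.linalg.norm(z);x=np.array(tx,float);x-=z*(x@z);x/=np.linalg.norm(x)
        print(' rot',np.round((Ro.from_matrix(np.c_[x,np.cross(z,x),z])*R.inv()).as_rotvec(),4))
    return o,M
E
python3 - <<'E'
from h import *
st((.4335,-.3015,.2),(1,-.02,0))
f=grab('wrist','w1.png'); cv2.imwrite('pics/w1b.png',cv2.resize(f['img'][:,:,::-1],(800,600)))
print(proj(f,(.4335,-.3015,.132),True)/.7,proj(f,(.4335,-.3015,.066),True)/.7)
E
```

```text
t 1.23 tcp [ 0.435  -0.2896  0.2274] tx [ 1.     0.02  -0.005] tz [-0.005 -0.001 -1.   ] w 0.0851 F [-0.18 -0.45  0.11]
 dp [-0.0015 -0.0119 -0.0274]
 rot [ 0.0011 -0.0046 -0.0396]
[396.46254709 318.39940873] [397.66767079 283.55407446]
```

View pics/w1b.png

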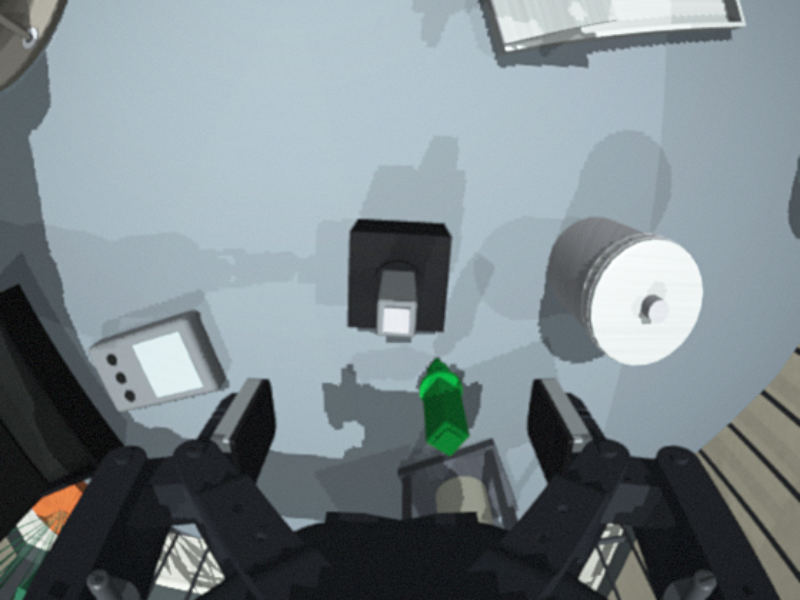

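The cap is at (397,320) against a predicted (396.5,318.4), so the pen position is confirmed. The green look-alike sits behind at (443,405), clear of the jaws. I descend and grip.

send_rows(motion=[{"dp": [-0.001, -0.012, -0.02], "rot": [0.001, -0.004, -0.037], "grip": 0.085}, {"dp": [0, 0, -0.03], "rot": [0, 0, 0], "grip": 0.06}, {"dp": [0, 0, -0.03], "rot": [0, 0, 0], "grip": 0.06}, {"dp": [0, 0, -0.03], "rot": [0, 0, 0], "grip": 0.06}, {"dp": [0, 0, -0.02], "rot": [0, 0, 0], "grip": 0.05}, {"dp": [0, 0, 0], "rot": [0, 0, 0], "grip": 0.045}], grip_force=40)

```text
clock: 2.02
tcp_pos: [0.4231, -0.3117, 0.0924]
orientation: [3.137, -0.066, -0.013]
contact_force: [0.5, 0.3, 0.5]
grip_width: 0.0453
```

Run:
```python
from h import *
st((.4335,-.3015,.088),(1,-.02,0))
```

```text
t 2.02 tcp [ 0.4231 -0.3117  0.0924] tx [ 0.999 -0.042 -0.008] tz [-0.008 -0.004 -1.   ] w 0.0453 F [0.52 0.26 0.49]
 dp [ 0.0104  0.0102 -0.0044]
 rot [ 0.0041 -0.0084  0.0223]
```

send_rows(motion=[{"dp": [0.0104, 0.0102, -0.0044], "rot": [0.004, -0.008, 0.022], "grip": 0.045}, {"dp": [0, 0, 0], "rot": [0, 0, 0], "grip": 0.045}])

```text
clock: 2.28
tcp_pos: [0.4342, -0.302, 0.0891]
orientation: [3.14, -0.033, 0.002]
contact_force: [-0.0, -1.0, 0.5]
grip_width: 0.0451
```

Run:
```python
from h import *
st((.4335,-.3015,.088),(1,-.02,0))
```

```text
t 2.27 tcp [ 0.4342 -0.302   0.0891] tx [ 1.    -0.021  0.001] tz [ 0.001 -0.001 -1.   ] w 0.0451 F [-0.03 -0.98  0.52]
 dp [-0.0007  0.0005 -0.0011]
 rot [0.0012 0.0015 0.0011]
```

Aligned; close on the pen.

send_rows(motion=[{"dp": [-0.0007, 0.0005, -0.001], "rot": [0, 0, 0], "grip": 0.03}, {"dp": [0, 0, 0], "rot": [0, 0, 0], "grip": 0.01}, {"dp": [0, 0, 0], "rot": [0, 0, 0], "grip": 0.01}, {"dp": [0, 0, 0], "rot": [0, 0, 0], "grip": 0.01}, {"dp": [0, 0, 0], "rot": [0, 0, 0], "grip": 0.01}], grip_force=60)

```text
clock: 2.9
tcp_pos: [0.4338, -0.3021, 0.0894]
orientation: [3.139, -0.034, 0.005]
contact_force: [0.4, 0.6, -1.6]
grip_width: 0.0214
```

Run:
```python
from h import *
st((.4335,-.3015,.088),(1,-.02,0))
```

```text
t 2.9 tcp [ 0.4338 -0.3021  0.0894] tx [ 1.    -0.021  0.003] tz [ 0.003 -0.003 -1.   ] w 0.0214 F [ 0.45  0.58 -1.57]
 dp [-0.0003  0.0006 -0.0014]
 rot [0.0027 0.0028 0.0014]
```

send_rows(motion=[{"dp": [0, 0, 0.015], "rot": [0, 0, 0], "grip": 0.01}, {"dp": [0, 0, 0.015], "rot": [0, 0, 0], "grip": 0.01}, {"dp": [0, 0, 0.015], "rot": [0, 0, 0], "grip": 0.01}, {"dp": [0, 0, 0.02], "rot": [0, 0, 0], "grip": 0.01}, {"dp": [0, 0, 0.03], "rot": [0, 0, 0], "grip": 0.01}, {"dp": [0, 0, 0.02], "rot": [0, 0, 0], "grip": 0.01}, {"dp": [0, 0, 0], "rot": [0, 0, 0], "grip": 0.01}])

```text
clock: 3.78
tcp_pos: [0.4346, -0.3023, 0.2145]
orientation: [3.136, -0.033, 0.011]
contact_force: [0.3, 0.1, -1.7]
grip_width: 0.0213
```

Run:
```python
from h import *
st((.407,.292,.2),(1,-.02,0))
```

```text
t 3.77 tcp [ 0.4346 -0.3023  0.2145] tx [ 1.    -0.021  0.007] tz [ 0.007 -0.006 -1.   ] w 0.0213 F [ 0.27  0.13 -1.69]
 dp [-0.0276  0.5943 -0.0145]
 rot [0.0055 0.0071 0.0011]
```

send_rows(motion=[{"dp": [0.008, 0.03, 0], "rot": [0.005, 0.007, 0], "grip": 0.01}, {"dp": [0.008, 0.04, 0], "rot": [0, 0, 0], "grip": 0.01}, {"dp": [0.008, 0.04, 0], "rot": [0, 0, 0], "grip": 0.01}, {"dp": [0.008, 0.04, 0], "rot": [0, 0, 0], "grip": 0.01}, {"dp": [0.008, 0.04, 0], "rot": [0, 0, 0], "grip": 0.01}, {"dp": [0, 0.04, 0], "rot": [0, 0, 0], "grip": 0.01}, {"dp": [0, 0.04, 0], "rot": [0, 0, 0], "grip": 0.01}, {"dp": [0, 0.04, 0], "rot": [0, 0, 0], "grip": 0.01}, {"dp": [-0.01, 0.04, 0], "rot": [0, 0, 0], "grip": 0.01}, {"dp": [-0.01, 0.04, 0], "rot": [0, 0, 0], "grip": 0.01}, {"dp": [-0.01, 0.04, 0], "rot": [0, 0, 0], "grip": 0.01}, {"dp": [-0.01, 0.04, 0], "rot": [0, 0, 0], "grip": 0.01}, {"dp": [-0.01, 0.04, 0], "rot": [0, 0, 0], "grip": 0.01}, {"dp": [-0.01, 0.04, 0], "rot": [0, 0, 0], "grip": 0.01}, {"dp": [0, 0.015, 0], "rot": [0, 0, 0], "grip": 0.01}, {"dp": [0, 0, 0], "rot": [0, 0, 0], "grip": 0.01}, {"dp": [0, 0, 0], "rot": [0, 0, 0], "grip": 0.01}])

```text
clock: 5.9
tcp_pos: [0.405, 0.2763, 0.2071]
orientation: [3.138, -0.04, -0.016]
contact_force: [0.7, -1.1, -0.6]
grip_width: 0.0211
```

Run:
```python
from h import *
o,M=st((.407,.292,.13),(1,-.02,0))
f=grab('wrist','w2.png');s=grab('side','s2.png');t=grab('top','t2.png')
k=1/.7
g=cv2.resize(f['img'],(800,600))
tip=o['tcp_pos']+M[:,2]*.0794
print('wrist: tip',proj(f,tip,True)*k,'zero',proj(f,(.407,.292,.02),True)*k)
print('side: tip',proj(s,tip),'zero',proj(s,(.407,.292,.02)))
c=proj(s,(tip+[.407,.292,.02])/2).astype(int); x,y=c[0]-40,c[1]-60
print('side crop origin',x,y)
cr=cv2.resize(s['img'][max(y,0):max(y,0)+120,x:x+80],(400,600),interpolation=cv2.INTER_CUBIC)
c=proj(f,(.407,.292,.02),True).astype(int); X,Y=c[0]-40,c[1]-60; print('wrist crop origin',X,Y)
cw=cv2.resize(f['img'][Y:Y+120,X:X+80],(400,600),interpolation=cv2.INTER_CUBIC)
cv2.imwrite('pics/c2.png',np.hstack([cw,cr])[:,:,::-1])
```

```text
t 5.9 tcp [0.405  0.2763 0.2071] tx [ 1.    -0.025 -0.01 ] tz [-0.01  -0.003 -1.   ] w 0.0211 F [ 0.75 -1.14 -0.6 ]
 dp [ 0.002   0.0157 -0.0771]
 rot [ 0.0028 -0.0102  0.0055]
wrist: tip [398.70411513 308.04763172] zero [404.07729825 236.03182265]
side: tip [211.45607243 122.33243712] zero [216.46225268 151.19288889]
side crop origin 174 77
wrist crop origin 242 105
```

View pics/c2.png

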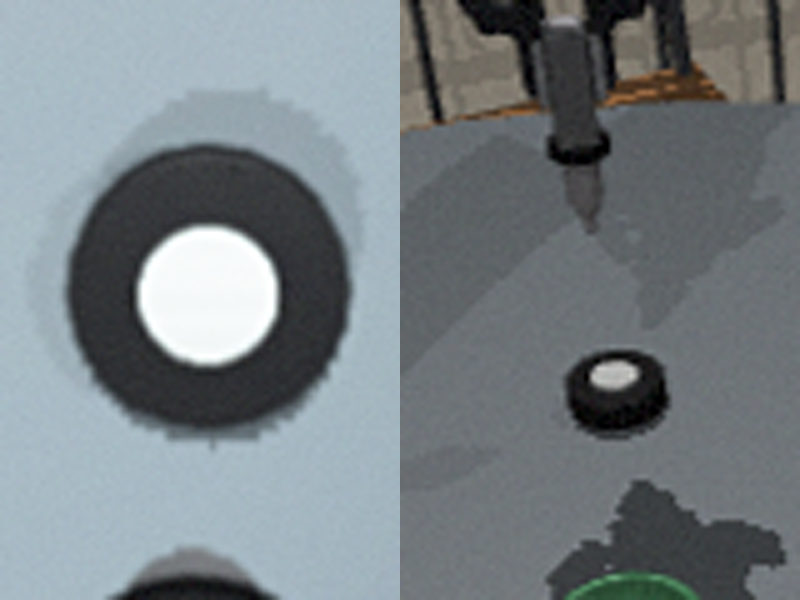

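The wrist crop shows the metal disc centre at (209,295). The side crop shows the disc at (614,375) and the pen tip at (593,230), which matches the predicted tip to within 1 px.

Run:
```python
from h import *
f=load('w2.png');s=load('s2.png');t=load('t2.png');t0=load('top.png')
print('wrist',onz(f,283.4,163.6,.02,True),'side',onz(s,216.4,151.6,.02))
# top blob from initial image
g=cv2.cvtColor(t0['img'],cv2.COLOR_RGB2GRAY)[240:262,158:182]; 
m=(g>150).astype('uint8');M=cv2.moments(m,True);u,v=M['m10']/M['m00']+158,M['m01']/M['m00']+240
print(u,v,M['m00'],'top',onz(t0,u,v,.02))
g=cv2.cvtColor(f['img'],cv2.COLOR_RGB2GRAY)[140:190,255:312];m=(g>225).astype('uint8');M=cv2.moments(m,True);print(M['m00'],onz(f,M['m10']/M['m00']+255,M['m01']/M['m00']+140,.02,True))
print('tip side z', [np.round(np.array(get_obs()['tcp_pos']),4)])
```

```text
wrist [0.4075974  0.29367979 0.02      ] side [0.40649338 0.28999003 0.02      ]
168.6216216216216 250.95945945945945 74.0 top [0.40779219 0.29649479 0.02      ]
552.0 [0.40741854 0.29385424 0.02      ]
tip side z [array([0.4052, 0.2764, 0.2073])]
```

Zero plate refined to (0.4073, 0.2933). I move over it and go down close.

send_rows(motion=[{"dp": [0.002, 0.017, 0], "rot": [0.003, -0.01, 0.005], "grip": 0.01}, {"dp": [0, 0, 0], "rot": [0, 0, 0], "grip": 0.01}, {"dp": [0, 0, -0.025], "rot": [0, 0, 0], "grip": 0.01}, {"dp": [0, 0, -0.025], "rot": [0, 0, 0], "grip": 0.01}, {"dp": [0, 0, -0.02], "rot": [0, 0, 0], "grip": 0.01}, {"dp": [0, 0, -0.01], "rot": [0, 0, 0], "grip": 0.01}, {"dp": [0, 0, 0], "rot": [0, 0, 0], "grip": 0.01}])

```text
clock: 6.92
tcp_pos: [0.4089, 0.2944, 0.1261]
orientation: [-3.14, 0.036, -0.006]
contact_force: [0.0, -0.1, -0.8]
grip_width: 0.0214
```

Run:
```python
from h import *
st((.4073,.2933,.115),(1,-.02,0))
```

```text
t 6.92 tcp [0.4089 0.2944 0.1261] tx [ 1.    -0.023  0.004] tz [ 0.004  0.002 -1.   ] w 0.0214 F [ 0.04 -0.08 -0.79]
 dp [-0.0016 -0.0011 -0.0111]
 rot [-0.0017  0.0036  0.0027]
```

send_rows(motion=[{"dp": [-0.0016, -0.001, -0.018], "rot": [-0.002, 0.004, 0.003], "grip": 0.01}, {"dp": [0, 0, 0], "rot": [0, 0, 0], "grip": 0.01}, {"dp": [0, 0, 0], "rot": [0, 0, 0], "grip": 0.01}])

```text
clock: 7.3
tcp_pos: [0.408, 0.294, 0.1081]
orientation: [-3.141, 0.031, -0.002]
contact_force: [-0.7, 0.7, -0.9]
grip_width: 0.0213
```

Run:
```python
from h import *
o,M=st((.4073,.2933,.0944),(1,-.02,0))
f=grab('wrist','w3.png');s=grab('side','s3.png')
tip=o['tcp_pos']+M[:,2]*.0794; print(proj(f,tip,True),proj(s,tip),proj(s,(.4073,.2933,.02)))
c=proj(s,tip).astype(int);x,y=c[0]-30,c[1]-25
cr=cv2.resize(s['img'][y:y+45,x:x+60],(800,600),interpolation=cv2.INTER_CUBIC);print(x,y)
c=proj(f,tip,True).astype(int); X,Y=c[0]-60,c[1]-45; print(X,Y)
cw=cv2.resize(f['img'][Y:Y+90,X:X+120],(400,300),interpolation=cv2.INTER_CUBIC)
cr=cv2.resize(cr,(400,300))
cv2.imwrite('pics/c3.png',np.hstack([cw,cr])[:,:,::-1])
```

```text
t 7.3 tcp [0.408  0.294  0.1081] tx [ 1.    -0.02   0.001] tz [ 0.001  0.001 -1.   ] w 0.0213 F [-0.68  0.67 -0.9 ]
 dp [-0.0007 -0.0007 -0.0137]
 rot [-0.0008  0.0012 -0.0004]
[279.10442504 215.57754284] [216.35865311 148.30555331] [216.49320543 150.93172342]
186 123
219 170
```

View pics/c3.png

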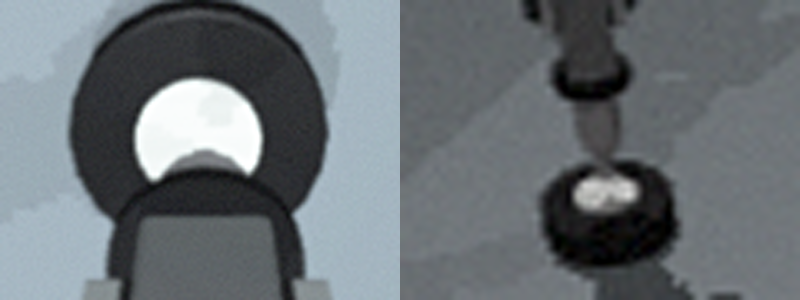

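The pen is upright over the disc: nose centre at wrist crop x 205 against the disc's 198, about 1.5 mm. The side crop shows the tip at (603,172) just above the disc at (607,192). I press in steps.

send_rows(motion=[{"dp": [-0.001, -0.0007, -0.007], "rot": [0, 0, 0], "grip": 0.01}, {"dp": [0, 0, 0], "rot": [0, 0, 0], "grip": 0.01}, {"dp": [0, 0, -0.004], "rot": [0, 0, 0], "grip": 0.01}, {"dp": [0, 0, 0], "rot": [0, 0, 0], "grip": 0.01}])

```text
clock: 7.9
tcp_pos: [0.4073, 0.2933, 0.0969]
orientation: [-3.14, 0.031, -0.003]
contact_force: [0.2, -0.9, -0.3]
grip_width: 0.0214
```

Run:
```python
from h import *
st((.4068,.2933,.0944),(1,-.02,0))
```

```text
t 7.9 tcp [0.4073 0.2933 0.0969] tx [ 1.    -0.02   0.002] tz [ 0.002  0.001 -1.   ] w 0.0214 F [ 0.2  -0.87 -0.31]
 dp [-0.0005 -0.     -0.0025]
 rot [-0.0012  0.0022 -0.0001]
```

send_rows(motion=[{"dp": [0, 0, -0.0025], "rot": [0, 0, 0], "grip": 0.01}, {"dp": [0, 0, 0], "rot": [0, 0, 0], "grip": 0.01}])

```text
clock: 8.15
tcp_pos: [0.4074, 0.2934, 0.0944]
orientation: [-3.14, 0.031, -0.004]
contact_force: [-0.6, 0.3, 1.0]
grip_width: 0.0213
```

Run:
```python
from h import *
z=[]
for i in range(8):
    o=get_obs(); z.append(o['contact_force'][2]); s=grab('side','s4.png' if i==0 else None)
print(np.mean(z),np.std(z)); st((.4068,.2933,.0944),(1,-.02,0))
```

```text
0.24030834606845894 0.4194184480953881
t 8.55 tcp [0.4074 0.2934 0.0946] tx [ 1.    -0.02   0.003] tz [ 0.003  0.001 -1.   ] w 0.0214 F [ 0.07  0.04 -0.49]
 dp [-0.0006 -0.0001 -0.0002]
 rot [-0.0014  0.0027  0.    ]
```

Force rose from about -0.95 to +0.24 N, which is about 1.2 N or 4 mm of travel. I add a little more and hold for over a second.

send_rows(motion=[{"dp": [0, 0, -0.001], "rot": [0, 0, 0], "grip": 0.01}, {"dp": [0, 0, 0], "rot": [0, 0, 0], "grip": 0.01}, {"dp": [0, 0, 0], "rot": [0, 0, 0], "grip": 0.01}, {"dp": [0, 0, 0], "rot": [0, 0, 0], "grip": 0.01}, {"dp": [0, 0, 0], "rot": [0, 0, 0], "grip": 0.01}, {"dp": [0, 0, 0], "rot": [0, 0, 0], "grip": 0.01}, {"dp": [0, 0, 0], "rot": [0, 0, 0], "grip": 0.01}, {"dp": [0, 0, 0], "rot": [0, 0, 0], "grip": 0.01}])

```text
clock: 9.55
tcp_pos: [0.4074, 0.2935, 0.0936]
orientation: [-3.14, 0.031, -0.004]
contact_force: [-0.8, -0.4, 0.0]
grip_width: 0.0216
```

Run:
```python
from h import *
z=[]
for i in range(12):
    o=get_obs(); z.append(o['contact_force'][2]); s=grab('side','s5.png' if i==0 else None)
print(np.mean(z),np.std(z)); o,M=st((.4068,.2933,.0944),(1,-.02,0))
f=grab('wrist','w5.png')
tip=o['tcp_pos']+M[:,2]*.075
c=proj(s,tip).astype(int);x,y=c[0]-30,c[1]-25
cr=cv2.resize(s['img'][y:y+45,x:x+60],(400,300),interpolation=cv2.INTER_CUBIC)
c=proj(f,tip,True).astype(int); X,Y=c[0]-60,c[1]-45
cw=cv2.resize(f['img'][Y:Y+90,X:X+120],(400,300),interpolation=cv2.INTER_CUBIC)
cv2.imwrite('pics/c5.png',np.hstack([cw,cr])[:,:,::-1])
```

```text
0.6716424970389094 0.44050297198483473
t 10.15 tcp [0.4074 0.2934 0.0936] tx [ 1.    -0.02   0.003] tz [ 0.003  0.001 -1.   ] w 0.0216 F [-0.42 -0.75  0.21]
 dp [-0.0006 -0.0001  0.0008]
 rot [-0.0013  0.0027  0.    ]
```

View pics/c5.png

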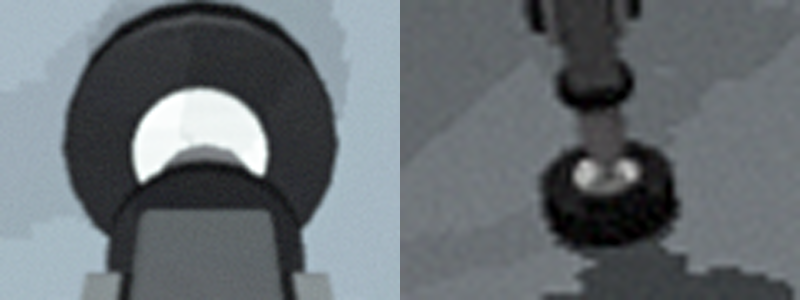

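The side crop shows the tip on the middle of the disc at (606,175), with about 1.6 N, or 5 mm, of press held for over 1.5 s. Zeroing is done. I lift and travel to above the flap, tilting on the way.

send_rows(motion=[{"dp": [0, 0, 0.02], "rot": [0, 0, 0], "grip": 0.01}, {"dp": [0, 0, 0.03], "rot": [0, 0, 0], "grip": 0.01}, {"dp": [0, 0, 0.03], "rot": [0, 0, 0], "grip": 0.01}, {"dp": [0, 0, 0.02], "rot": [0, 0, 0], "grip": 0.01}, {"dp": [0.01, -0.03, 0.005], "rot": [0, 0, 0], "grip": 0.01}, {"dp": [0.01, -0.035, 0], "rot": [0, 0, 0], "grip": 0.01}, {"dp": [0.01, -0.035, 0], "rot": [0, 0, 0], "grip": 0.01}, {"dp": [0.01, -0.035, 0], "rot": [0.015, -0.055, 0], "grip": 0.01}, {"dp": [0.01, -0.035, 0], "rot": [0.015, -0.055, 0], "grip": 0.01}, {"dp": [0.01, -0.035, 0], "rot": [0.015, -0.055, 0], "grip": 0.01}, {"dp": [0, -0.035, 0], "rot": [0.015, -0.055, 0], "grip": 0.01}, {"dp": [0, -0.03, 0], "rot": [0.015, -0.055, 0], "grip": 0.01}, {"dp": [0, -0.01, 0], "rot": [0.015, -0.055, 0], "grip": 0.01}, {"dp": [0, 0, 0], "rot": [0, 0, 0], "grip": 0.01}, {"dp": [0, 0, 0], "rot": [0, 0, 0], "grip": 0.01}])

```text
clock: 12.08
tcp_pos: [0.4659, 0.0045, 0.2004]
orientation: [-3.004, 0.027, -0.516]
contact_force: [0.3, 0.6, -1.0]
grip_width: 0.0214
```

Run:
```python
from h import *
o,M=st((.472,-.014,.183),(1,0,0.3),(.329,.094,-.94))
f=grab('wrist','w6.png')
print(proj(f,(.521,0,.043),True)/.7)
cv2.imwrite('pics/w6b.png',cv2.resize(f['img'][:,:,::-1],(800,600),interpolation=cv2.INTER_CUBIC))
z=[]
for i in range(8): z.append(get_obs()['contact_force']); grab('top')
print('F',np.mean(z,0))
```

```text
t 12.07 tcp [0.4659 0.0045 0.2004] tx [ 0.943 -0.033  0.332] tz [ 0.334  0.089 -0.939] w 0.0214 F [ 0.33  0.58 -1.  ]
 dp [ 0.0061 -0.0185 -0.0174]
 rot [-0.0049  0.0022  0.0288]
[399.81278339 292.19940207]
F [ 0.03386404 -0.26422856 -0.88389659]
```

View pics/w6b.png

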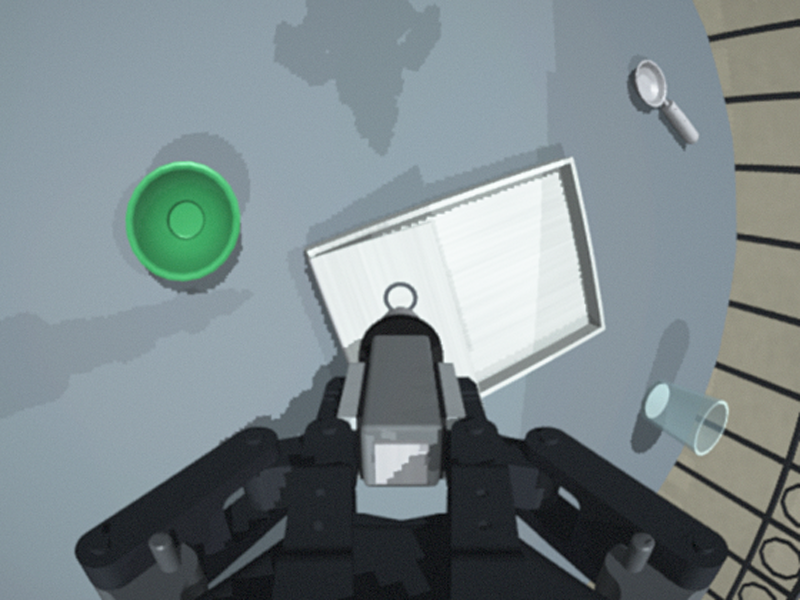

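The ring is visible at (400.5,297) against a predicted (399.8,292). I fit the tray pose and flap angle to all three views together.

```bash
cat > fit.py <<'E'
from h import *
from scipy.optimize import least_squares
t=load('top.png');s=load('side.png');w=load('w6.png')
ob=[(0,'r',275,207),(0,'x',299.6,199.4),(0,'c1',238.5,147.5),(0,'c2',295.2,131.4),(0,'n1',264,229.6),(0,'n2',322.6,211),(0,'f1',256.6,199),(0,'f2',310.2,182.6),
(1,'r',279.8,202.2),(1,'x',295.6,219.2),(1,'f1',281,184),(1,'f2',317.6,222.6),
(2,'r',280.2,207.8),(2,'c1',400.2,110.6),(2,'c2',422,228.5),(2,'n1',215,179.5)]
def pt(n,p,d):
    x,y,ps,a=p[:4]
    F=lambda q,v:np.array([-.118+q*np.cos(a)-d*np.sin(a),v,.023+q*np.sin(a)+d*np.cos(a)])
    L={'r':F(.05,.035),'x':F(.05,-.035),'f1':F(.085,.08),'f2':F(.085,-.08),'c1':np.array([.12,.085,.022]),'c2':np.array([.12,-.085,.022]),'n1':np.array([-.12,.085,.022]),'n2':np.array([-.12,-.085,.022])}[n]
    return np.array([x+np.cos(ps)*L[0]-np.sin(ps)*L[1],y+np.sin(ps)*L[0]+np.cos(ps)*L[1],L[2]])
def res(p,d):
    o=[]
    for c,n,u,v in ob:
        q=pt(n,p,d)+p[4+3*c:7+3*c]; k=1 if n in'rx' else .4
        o+=list(k*(proj((t,s,w)[c],q,c==2)-(u,v))/.4)
    return np.array(o+list(p[4:]/.001))
for d in (0,.002,.004):
    r=least_squares(res,np.r_[.59,0,.27,.35,np.zeros(9)],args=(d,),loss='soft_l1')
    print(d,'cost',r.cost,'tray',np.round(r.x[:3],4),'ang deg',np.degrees(r.x[3]),'off',np.round(r.x[4:]*1e3,1),'ring',np.round(pt('r',r.x,d),4))
    if d==.002: print(np.round(res(r.x,d)[:-9].reshape(-1,2),1).tolist())
E
python3 fit.py
```

```text
0 cost 11.780349760940897 tray [ 0.5998 -0.0152  0.2873] ang deg 22.196401296139296 off [ 0.2  0.5 -0.1 -0.8  0.5  0.3  0.5 -1.8 -0.5] ring [ 0.5212 -0.0019  0.0419]
0.002 cost 11.476080998269522 tray [ 0.5998 -0.0152  0.2871] ang deg 20.287109165522345 off [ 0.2  0.5 -0.1 -0.8  0.4  0.2  0.5 -1.7 -0.5] ring [ 0.5211 -0.002   0.0422]
[[1.0, 0.2], [0.3, -0.2], [-0.8, 0.6], [0.1, -1.4], [-0.5, 0.0], [-0.8, -0.0], [-0.7, 1.3], [1.7, -0.1], [0.1, 0.4], [0.2, 0.2], [0.3, 0.0], [1.0, -0.9], [-0.3, 0.0], [0.6, -0.7], [1.4, 2.1], [-0.5, -3.3]]
0.004 cost 11.24417241335593 tray [ 0.5998 -0.0153  0.2869] ang deg 18.39481843662601 off [ 0.2  0.6 -0.1 -0.8  0.4  0.2  0.4 -1.5 -0.5] ring [ 0.521  -0.0021  0.0426]
```

send_rows(motion=[{"dp": [0.0085, -0.02, -0.027], "rot": [-0.008, 0.001, 0], "grip": 0.01}, {"dp": [0, 0, 0], "rot": [0, 0, 0], "grip": 0.01}, {"dp": [0.008, 0.0025, -0.023], "rot": [0, 0, 0], "grip": 0.01}, {"dp": [0.004, 0.001, -0.012], "rot": [0, 0, 0], "grip": 0.01}, {"dp": [0, 0, 0], "rot": [0, 0, 0], "grip": 0.01}, {"dp": [0, 0, 0], "rot": [0, 0, 0], "grip": 0.01}])

```text
clock: 13.28
tcp_pos: [0.4888, -0.0107, 0.1403]
orientation: [-3.01, 0.023, -0.523]
contact_force: [-0.5, -0.6, -1.5]
grip_width: 0.0212
```

Run:
```python
from h import *
n=np.array([-.333,-.098,.938]);ring=np.array([.521,-.0022,.0422])
o,M=st(ring+n*.089,(.943,-.033,.332),-n)
f=grab('wrist','w7.png');s=grab('side','s7.png')
tip=o['tcp_pos']+M[:,2]*.079
for nm,g,fi,h in(('w',f,True,1.5),('s',s,False,1)):
    c=proj(g,ring,fi);x,y=(c-[30*h,22.5*h]).astype(int);k=400/(60*h)
    im=cv2.resize(g['img'][y:y+int(45*h),x:x+int(60*h)],(400,300),interpolation=cv2.INTER_CUBIC)
    print(nm,x,y,k,'ring',np.round((c-[x,y])*k),'tip',np.round((proj(g,tip,fi)-[x,y])*k)); globals()['i'+nm]=im
cv2.imwrite('pics/c7.png',np.hstack([iw,globals()['is']])[:,:,::-1])
```

```text
t 13.28 tcp [ 0.4888 -0.0107  0.1403] tx [ 0.941 -0.029  0.336] tz [ 0.337  0.082 -0.938] w 0.0212 F [-0.49 -0.63 -1.53]
 dp [ 0.0026 -0.0002 -0.0146]
 rot [0.0161 0.0044 0.0021]
w 231 171 4.444444444444445 ring [202. 152.] tip [218. 198.]
s 250 180 6.666666666666667 ring [201. 150.] tip [187. 108.]
```

View pics/c7.png

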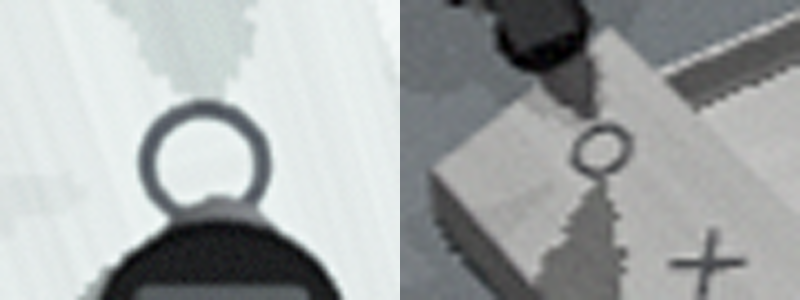

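The wrist crop shows the ring at (205,161) against a predicted (202,152). The side crop shows the ring at (602,151) and the tip at (592,118). I refine the ring to about (0.5214, -0.003, 0.0435) and the slope to about 21.5°, and move to a hover about 5 mm off.

send_rows(motion=[{"dp": [0.003, -0.001, -0.014], "rot": [0.021, -0.016, 0.006], "grip": 0.01}, {"dp": [0, 0, 0], "rot": [0, 0, 0], "grip": 0.01}, {"dp": [0, 0, 0], "rot": [0, 0, 0], "grip": 0.01}])

```text
clock: 13.75
tcp_pos: [0.4928, -0.0122, 0.1284]
orientation: [-2.985, 0.019, -0.549]
contact_force: [-1.0, 0.5, -1.9]
grip_width: 0.0218
```

```bash
cat > chk.py <<'E'
from h import *
import sys
n=np.array([-.3516,-.1035,.9304]);ring=np.array([.5214,-.003,.0435])
F=[]
for i in range(8):
    F.append(get_obs()['contact_force']); g=grab(('side','wrist')[i%2],sys.argv[1]+'sw'[i%2]+'.png' if i<2 else None)
F=np.array(F);print('F',F.mean(0).round(2),'n',(F.mean(0)@n).round(2))
o,M=st(ring+n*.079,(.943,-.033,.332),-n)
d=o['tcp_pos']-ring; print('height along n minus .079 (mm):',((d@n)-.079)*1e3,'lateral',np.round((d-n*(d@n))*1e3,1))
E
python3 chk.py a
```

```text
F [-0.37 -0.09 -1.16] n -0.94
t 14.15 tcp [ 0.4925 -0.0121  0.1277] tx [ 0.935 -0.031  0.353] tz [ 0.355  0.103 -0.929] w 0.021 F [-0.39  0.07 -0.25]
 dp [ 0.0011  0.001  -0.0107]
 rot [ 0.0018  0.0037 -0.0031]
height along n minus .079 (mm): 10.489039078420067 lateral [2.6 0.1 1. ]
```

send_rows(motion=[{"dp": [0.0002, 0.0008, -0.0084], "rot": [0, 0.002, -0.003], "grip": 0.01}, {"dp": [0, 0, 0], "rot": [0, 0, 0], "grip": 0.01}, {"dp": [0, 0, 0], "rot": [0, 0, 0], "grip": 0.01}])

```text
clock: 14.52
tcp_pos: [0.4926, -0.0112, 0.1186]
orientation: [-2.986, 0.023, -0.544]
contact_force: [0.4, 0.8, -0.2]
grip_width: 0.0214
```

```bash
python3 chk.py b
python3 - <<'E'
from h import *
ring=np.array([.5214,-.003,.0435]);o,M=st();tip=o['tcp_pos']+M[:,2]*.079
I=[]
for nm,fi,h in(('bw.png',True,1.5),('bs.png',False,1)):
    g=load(nm);c=proj(g,ring,fi);x,y=(c-[30*h,22.5*h]).astype(int);k=400/(60*h)
    I.append(cv2.resize(g['img'][y:y+int(45*h),x:x+int(60*h)],(400,300),interpolation=cv2.INTER_CUBIC))
    print(nm,x,y,k,'ring',np.round((c-[x,y])*k),'tip',np.round((proj(g,tip,fi)-[x,y])*k))
cv2.imwrite('pics/c8.png',np.hstack(I)[:,:,::-1])
E
```

```text
F [-0.16  0.45 -0.52] n -0.47
t 14.93 tcp [ 0.4926 -0.0114  0.1188] tx [ 0.936 -0.035  0.351] tz [ 0.353  0.102 -0.93 ] w 0.0217 F [-0.41 -0.4  -0.41]
 dp [ 0.001   0.0002 -0.0018]
 rot [0.0018 0.0015 0.0002]
height along n minus .079 (mm): 2.0273493671002782 lateral [-0.3  0.  -0.1]
t 14.93 tcp [ 0.4926 -0.0114  0.1188] tx [ 0.936 -0.035  0.351] tz [ 0.353  0.102 -0.93 ] w 0.0217 F [-0.41 -0.4  -0.41]
bw.png 235 181 4.444444444444445 ring [202. 150.] tip [201. 155.]
bs.png 250 179 6.666666666666667 ring [203. 156.] tip [201. 153.]
```

View pics/c8.png

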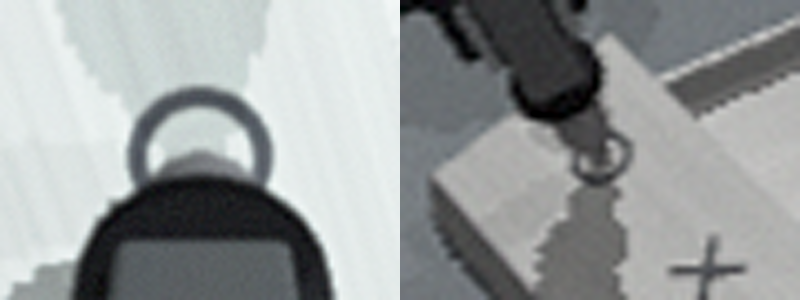

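send_rows(motion=[{"dp": [0.0007, 0.0002, -0.0019], "rot": [0, 0, 0], "grip": 0.01}, {"dp": [0, 0, 0], "rot": [0, 0, 0], "grip": 0.01}, {"dp": [0, 0, 0], "rot": [0, 0, 0], "grip": 0.01}])

```text
clock: 15.3
tcp_pos: [0.4934, -0.0112, 0.1168]
orientation: [-2.986, 0.024, -0.545]
contact_force: [-0.5, -0.3, -0.6]
grip_width: 0.0213
```

```bash
python3 chk.py c
python3 - <<'E'
from h import *
ring=np.array([.5214,-.003,.0435]);o,M=st();tip=o['tcp_pos']+M[:,2]*.079
I=[]
for nm,fi,w in(('cw.png',True,44),('cs.png',False,32)):
    g=load(nm);c=proj(g,ring,fi);x,y=(c-[w/2,w*.6]).astype(int);k=400/w;h=int(w*1.2)
    I.append(cv2.resize(g['img'][y:y+h,x:x+w],(400,480),interpolation=cv2.INTER_CUBIC))
    print(nm,x,y,k,'ring',np.round((c-[x,y])*k),'tip',np.round((proj(g,tip,fi)-[x,y])*k))
cv2.imwrite('pics/c9.png',np.hstack(I)[:,:,::-1])
E
```

```text
F [-0.34 -0.16 -0.3 ] n -0.14
t 15.7 tcp [ 0.4934 -0.0112  0.1169] tx [ 0.936 -0.035  0.352] tz [ 0.353  0.102 -0.93 ] w 0.0214 F [-0.07  0.75 -0.11]
 dp [0.0002 0.     0.0001]
 rot [0.0018 0.0017 0.0004]
height along n minus .079 (mm): -0.0516431910428522 lateral [-0.2 -0.  -0.1]
t 15.7 tcp [ 0.4934 -0.0112  0.1169] tx [ 0.936 -0.035  0.352] tz [ 0.353  0.102 -0.93 ] w 0.0214 F [-0.07  0.75 -0.11]
cw.png 258 188 9.090909090909092 ring [202. 249.] tip [201. 251.]
cs.png 264 183 12.5 ring [205. 242.] tip [205. 243.]
```

View pics/c9.png

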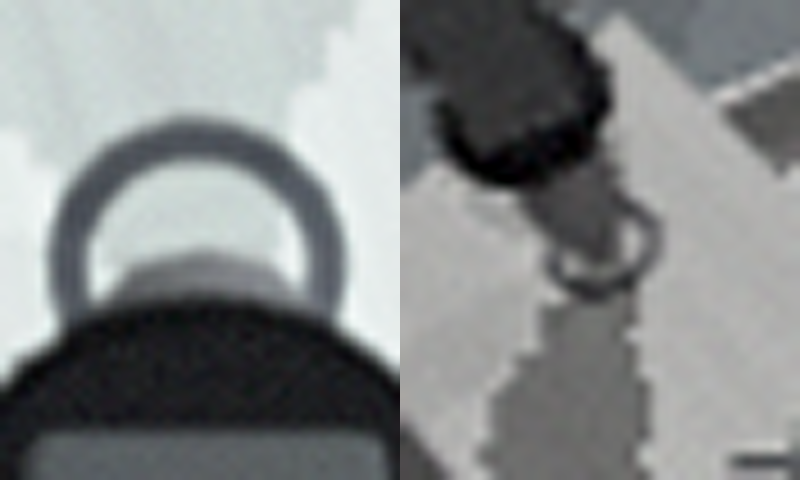

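The wrist crop shows the ring centre near (198,265) with the tip at about (201,251), about 1.3 mm off. The side crop shows the ring centre at (604,247) with the tip end inside the ring at (606,260). The lateral position is good to 2 mm. Force of about 0.75 N puts the surface about 2.5 mm higher than assumed, so I refit the slope with that height.

```bash
sed -e "s/^for d in.*//;/^    r=least/,\$d" fit.py > fit2.py
cat >> fit2.py <<'E'
w2=load('cw.png')
def res2(p,d):
    q=pt('r',p,d)
    return np.r_[res(p,d),(proj(w2,q+p[10:13],True)-(279.3,216.7))/.8,(q[2]-.0458)/.0012]
for d in (0,.002,.004):
    r=least_squares(res2,np.r_[.59,0,.27,.35,np.zeros(9)],args=(d,),loss='soft_l1')
    print(d,r.cost,np.round(r.x[:3],4),np.degrees(r.x[2:4]),np.round(pt('r',r.x,d),4))
E
python3 fit2.py
```

```text
0 13.94832599938136 [ 0.6002 -0.0156  0.2866] [16.42106386 24.40704665] [ 0.5208 -0.0025  0.0437]
0.002 13.43323586918938 [ 0.6001 -0.0156  0.2865] [16.41643122 22.35088087] [ 0.5207 -0.0026  0.0439]
0.004 12.965034616699283 [ 0.6001 -0.0157  0.2864] [16.40832427 20.31618724] [ 0.5206 -0.0026  0.0441]
```

Slope 20–24°, and the pen is at 21.5°, well inside the 8.6° tolerance. I press 2.5 mm further.

send_rows(motion=[{"dp": [0.0008, 0.0002, -0.0023], "rot": [0, 0, 0], "grip": 0.01}, {"dp": [0, 0, 0], "rot": [0, 0, 0], "grip": 0.01}, {"dp": [0, 0, 0], "rot": [0, 0, 0], "grip": 0.01}, {"dp": [0, 0, 0], "rot": [0, 0, 0], "grip": 0.01}])

```text
clock: 16.2
tcp_pos: [0.4943, -0.0109, 0.1145]
orientation: [-2.986, 0.024, -0.545]
contact_force: [0.1, 0.8, 0.1]
grip_width: 0.0211
```

```bash
python3 chk.py d; python3 chk.py e
```

```text
F [-0.88  0.23  0.07] n 0.35
t 16.6 tcp [ 0.4943 -0.011   0.1145] tx [ 0.935 -0.035  0.352] tz [ 0.353  0.102 -0.93 ] w 0.0211 F [-1.76 -0.71  0.18]
 dp [-0.0007 -0.0002  0.0025]
 rot [0.0019 0.0018 0.0003]
height along n minus .079 (mm): -2.6494116564330095 lateral [-0.2 -0.1 -0.1]
F [-0.64 -0.02  0.47] n 0.66
t 17.0 tcp [ 0.4943 -0.0109  0.1144] tx [ 0.936 -0.035  0.352] tz [ 0.353  0.102 -0.93 ] w 0.0217 F [-1.32 -0.31 -0.32]
 dp [-0.0007 -0.0002  0.0026]
 rot [0.0018 0.0018 0.0003]
height along n minus .079 (mm): -2.6694707916134766 lateral [-0.2 -0.  -0.1]
```

Force along the normal is about 1.4 N, roughly 4.6 mm, so about half-way in. One last look before handing in.

Run:
```python
from h import *
ring=np.array([.521,-.003,.0455]);I=[]
for nm,fi,w in(('ew.png',True,44),('es.png',False,32)):
    g=load(nm);c=proj(g,ring,fi);x,y=(c-[w/2,w*.6]).astype(int)
    I.append(cv2.resize(g['img'][y:y+int(w*1.2),x:x+w],(400,480),interpolation=cv2.INTER_CUBIC)); print(x,y,(c-[x,y])*400/w)
cv2.imwrite('pics/c10.png',np.hstack(I)[:,:,::-1])
t=grab('top');t0=load('top.png')
d=cv2.absdiff(t['img'],t0['img']).max(2)
for n,(u,v) in dict(tin=(387,173),cup=(155,160),ash=(253,260)).items(): print(n,d[v-12:v+12,u-12:u+12].mean())
```

```text
258 190 [205.83476825 247.45607047]
264 182 [202.9394617  247.20796019]
tin 6.845486111111111
cup 5.947916666666667
ash 5.498263888888889
```

View pics/c10.png

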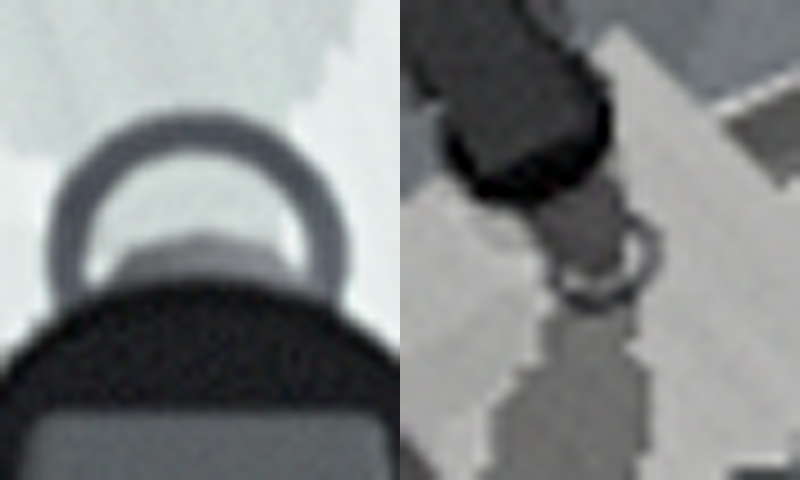

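The ring has not moved: its bottom edge is at crop y 312, against 300 plus the 12.5 px crop shift. The tip sits inside the ring, near its middle at about (606,268). The bystanders are unchanged. I hand in.

```bash
python3 -c "
from h import *
print(hand_in())"
```

```text
the job is handed in; nothing more can be done
None
```

I zeroed the pen on the metal plate, then set its tip in the ring on the flap. I handed in at about 17 s of the 51 s allowed, with the pen still held there; `hand_in()` gives no verdict.

- **Zeroing:** the pen was upright to within about 0.003 rad and about 1 mm off the disc's centre. It pressed with about 1.6 N, roughly 5 mm of tip travel, for over 1.5 s.
- **Ring position:** the tip is about 1–2 mm from the ring's centre. The wrist and side views put this small offset in opposite directions, but both are well inside the 6 mm limit.
- **Press on the flap:** the force along the pen is about 1.4 N, so the tip is about 4.6 mm in. The readings are noisy: two averages gave about 1.2 N and 1.5 N.
- **Flap angle:** the pen is held at 21.5° to vertical. My fit put the flap's slope at 20–24°, depending on where the hinge sits in the plate's thickness, so the pen should be square to within about 3°. My first estimate put the flap surface about 2.5 mm too low, and I took its height from the contact force instead.
- **Everything else:** the ring had not shifted in the side view. The cup, tin and ashtray looked unchanged in the top view, and I left the green look-alike alone.

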